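# Roll a handle blank into the V-block and butt it against the stop

## Task

Roll the round wooden handle blank along the bench by its side, up the ramp and into the groove of the V-block, then push its near end until the other end butts against the blue stop plate. Only push it, slowly, with the fingers: do not lift, carry or flick it, and leave everything else on the bench where it is. Finish with the blank lying still in the groove and the hand clear.

Things in the scene. Friction and masses are not known exactly. Their poses are not given: they have to be found in the camera images.
- blank: Loose smooth handle blank: light-wood cylinder, diameter 36 mm, length 150 mm, about 0.16 kg, brass ferrule on the 30 mm at its end away from the robot. Rolls freely. Origin at its centre; x along its axis to the ferrule; y, z turn as it rolls. Starts left or right of the V-block, within 0.17 rad of parallel to the groove, its centre 150-205 mm beside it and 25-45 mm short of its final place.
- vblock: Slippery aluminium V-block fixed to the bench. Origin on the bench under the groove, where the blank's centre belongs. x along the groove to the stop (away from the robot), z up. Both sides alike: ramp from the bench at y=80 mm up to 14 mm at y=22, flat dark lip to y=18, then a 45 degree wall down to the bench at y=4. Runs from x=-75 to 85 mm. On a ramp the blank rolls back; past the lip it drops in.
- seat (a point): Point in the groove 21.5 mm above the V-block's origin (axes as the V-block): the centre of the blank when it is seated in the groove and butts against the stop. Rolled in, it lies short of this; its near end may stick out at the open near end of the groove.
- stop_face (a point): Middle of the near face of the blue stop plate (60 mm wide, 8 mm thick, 45 mm high, fixed across the far end of the groove), 75 mm along the block's x axis from its origin and 21.5 mm above the bench: where the end of the blank must butt.
- tin: Bystander: dark open steel tin, 90 mm across, 60 mm high; origin under its centre. Stands on the other side of the V-block from the blank.
- ferrule: Bystander: loose brass ferrule standing upright behind the stop plate, 34 mm across, 35 mm high; origin under its centre.
- hammer: Bystander: hammer lying on the right, about 280 mm long, head away from the robot.
- glue: Bystander: white plastic bottle, 56 mm across, 130 mm high, at the far left; origin under its centre.
- offcut: Bystander: wood offcut 70 x 45 x 40 mm, on the right; origin under its centre.
- driver: Bystander: screwdriver with a green handle, lying on the left.
- drill: Bystander: green power drill lying on its side on the left, body about 65 mm thick and 270 mm long with its bit; origin on the bench under its body.
Mind the look-alikes: they are no part of the job. Of the things shaped like the blank, the wood one is meant.

How it is judged:
By the outcome, as a careful person would: the job done as asked, in the order asked, and still so for the second after the job is handed in, with the robot touching nothing.
It also fails if it takes over 58 s, if anything falls off the work surface, if the arm or the gripper's body presses on something with over 40 N, if the wrist force passes 120 N, or if a joint passes its speed limit or range.

## Robot

A 7-joint arm with a two-finger parallel gripper is mounted at the origin on the work surface. World frame = base frame: x ahead of the robot, y to its left, z up, the work surface at z = 0. Lengths are in mm, angles in rad, forces in N, time in s.
With the tool pointing down it reaches from about 425 to 875 mm from the base axis. Payload 8.4 kg.
Tool frame: the origin (TCP) lies on the centre line of the jaws, within the pads' length; the fingertips stand 8 mm ahead of it and the grasp point (between the pads) lies 11 mm behind it; z points along the fingers, y is the line along which they close (so a half turn about z gives the same grasp; the last joint's range is limited). The gripper opens to 87 mm and grips with 3 to 60 N. Pads are 19 mm wide; open, the fingers measure 117 mm over their backs; the gripper's body (75 mm by 190 mm) begins 51 mm behind the grasp point.
Start: joints at [1.143, 0.333, 0.04, 1.465, -0.013, 1.343, -0.059], TCP at [209.867, -615.158, 230.546] pointing down, gripper open.
Joint ranges: [-2.58, 2.58], [-0.38, 2.09], [-1.3, 1.39], [0.25, 2.4], [-1.5, 4.64], [0.08, 2.09], [-2.65, 2.65]. Speed limits (rad/s): [2.22, 2.22, 2.79, 2.79, 3.14, 3.14, 3.14].

## Interface

Orientations are given as a rotation vector (axis times angle).
In Python, from plant import manip, grab_frame gives the robot as it stands. The module is installed in compiled form; this text tells all that it offers.
- The arm moves only by the shell command python3 -m crank 'ROWS'. ROWS is JSON, a list of rows, each an object with "translation": the shift along the tool's x, y, z scaled (see below), a list of three; "dr": the turn, a rotation vector about the tool's x, y, z scaled (see below), a list of three; "fingers": the closure, from 0 (fully open) to 1 (shut). A call has 1 to 20 rows; each row is the pose to reach, as a shift and turn from the pose commanded when the call began, along the tool's axes at that moment; what a row does not reach only later rows make up. The controller multiplies each number of a shift by 150 mm and each number of a turn by 30 degrees. A row lasts 1/8 s, in which the tool goes at most 62.5 mm and 10.7 degrees, less where a joint would pass 70% of its speed; a pose out of reach is approached as far as the arm can. A call with a number of a shift or a turn outside -1 to 1 is refused whole. A call with a gripper value outside its range is refused whole. The fingers move at their own pace and stop on an object; the grip force is fixed at half the most. Time passes only in rows, so rows that repeat a pose let the fingers close. It gives the time, the measured TCP pose, the force, the opening and the grip force at its end, in the units of the state.
- manip.observe(): the state, without advancing time (a new reading comes with each control period).
- grab_frame(name): name is "scene" or "top" or "wrist"; returns a dict with "pixels" (384x512x3 uint8, red, green, blue), "fov_y" (degrees; the focal length in pixels is half the picture's height over the tangent of half this angle, whatever the lens; pixels are square), "cx", "cy" (the principal point, pixels), "world_to_cam" (4x4, takes a point from world to camera coordinates). Camera axes: x right, y down, z forward; pixel columns grow to the right and rows downward; lengths in mm; the calibration is good to about 2 mm. A picture is of the moment at which its call begins. There is no depth.
- manip.hand_in(): hands the job in; it is judged then, once.
The state is a dict: "time": time; "joint_pos": joint angles; "dq": joint speeds; "joint_efforts": joint torques, N m; "tool_pos": TCP position; "ee_rot": TCP orientation; "wrist_force": force on the tool from outside, world axes, zero at the start; "moment": the same for the moment, N m; "opening": opening from 0.0 (shut) to 1.0 (fully open); "finger_force": force on a finger pad.
Only numpy, scipy, OpenCV 4.12 (cv2) and the standard library are available. Lean on these libraries where they do the work, as an engineer would, in place of code of your own. Each camera call takes 0.05 s, during which the arm holds its last target. There are 200 camera calls.

## Working session

There is one attempt and no reset: what is moved stays moved. The work goes in short steps, Python scripts to look and compute and a shell command to move; the robot and the scene stay as the last step left them, time stands still between calls to the robot, and variables do not carry over. Pictures are saved under pics/ and viewed, at most 11 in all, crops included, and the job is handed in when it is done.

```bash
mkdir -p pics; cat > h.py <<'E'
import numpy as np,cv2
from plant import manip,grab_frame
from scipy.spatial.transform import Rotation as R
def cam(f):
    h=f["pixels"].shape[0];fl=h/2/np.tan(np.radians(f["fov_y"])/2);return fl,f["cx"],f["cy"],np.array(f["world_to_cam"])
def ray(f,u,v,z):
    fl,cx,cy,T=cam(f);d=T[:3,:3].T@np.array([(u-cx)/fl,(v-cy)/fl,1]);o=-T[:3,:3].T@T[:3,3]
    return (o+d*(z-o[2])/d[2]).round(1)
def proj(f,p):
    fl,cx,cy,T=cam(f);c=T[:3,:3]@np.array(p,float)+T[:3,3];return (c[:2]/c[2]*fl+[cx,cy]).round(1)
def save(f,n,crop=None,s=1):
    im=f["pixels"][:,:,::-1]
    if crop: a,b,c,d=crop;im=im[b:d,a:c]
    cv2.imwrite("pics/"+n+".png",cv2.resize(im,None,fx=s,fy=s,interpolation=cv2.INTER_CUBIC))
E
python3 - <<'E'
from h import *
a=grab_frame("top");b=grab_frame("scene")
import pickle;pickle.dump((a,b),open("f0.pkl","wb"))
save(a,"top0",None,1.5);save(b,"scene0",None,1.5)
s=manip.observe();print(s);print(R.from_rotvec(s["ee_rot"]).as_matrix().round(3))
for f in(a,b):print(f["fov_y"],f["cx"],f["cy"],np.linalg.inv(f["world_to_cam"]).round(2))
E
```

```text
{'time': 0.1, 'joint_pos': array([ 1.14279735,  0.33386154,  0.03985752,  1.46617488, -0.01339335,
        1.34325282, -0.05845895]), 'dq': array([-0.00029664, -0.00128154, -0.00032753, -0.00110695,  0.00052486,
       -0.00110517, -0.00095218]), 'joint_efforts': array([ 3.38594968e-03, -6.57819486e+01,  1.33947495e+00, -4.04709613e+01,
       -5.98168653e-02,  4.09131800e-02, -1.59309349e-05]), 'tool_pos': array([ 209.74642042, -614.81266098,  229.73808582]), 'ee_rot': array([-3.09784963e+00, -5.13990036e-01,  5.18338413e-04]), 'wrist_force': array([0.07734938, 0.48187012, 0.2120336 ]), 'moment': array([-0.00799244, -0.04322146,  0.02952303]), 'finger_force': 0.0, 'opening': 0.9990363632957128}
[[ 0.946  0.323 -0.001]
 [ 0.323 -0.946  0.001]
 [-0.    -0.001 -1.   ]]
48.878876422015665 252.1664464466404 190.40883392476047 [[-0.00000e+00 -9.90000e-01  1.70000e-01  3.38110e+02]
 [-1.00000e+00  0.00000e+00  0.00000e+00  3.13900e+01]
 [-0.00000e+00 -1.70000e-01 -9.90000e-01  1.28693e+03]
 [ 0.00000e+00  0.00000e+00  0.00000e+00  1.00000e+00]]
54.236414375119715 266.8092604667096 192.8541519343526 [[-4.70000e-01  5.40000e-01 -7.00000e-01  1.31931e+03]
 [ 8.80000e-01  2.80000e-01 -3.90000e-01  4.56480e+02]
 [-2.00000e-02 -8.00000e-01 -6.00000e-01  6.88750e+02]
 [ 0.00000e+00  0.00000e+00  0.00000e+00  1.00000e+00]]
```

View pics/top0.png

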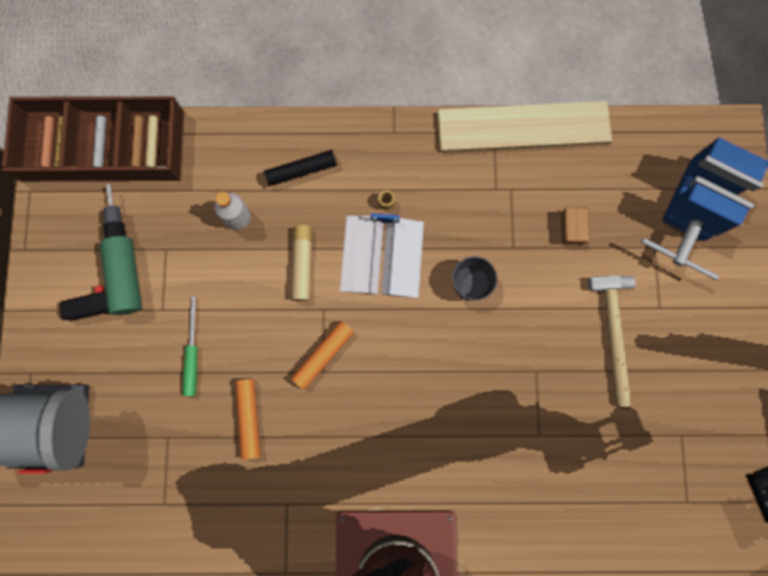

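View pics/scene0.png

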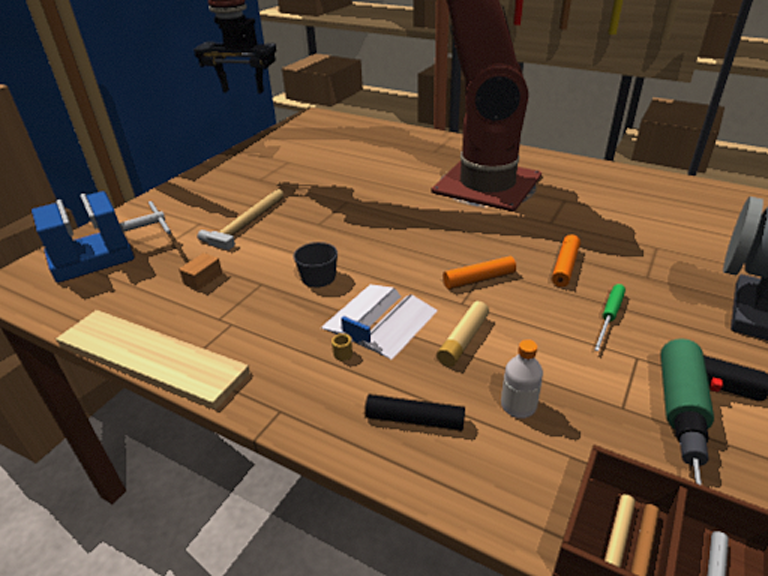

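Shaped like the blank (1.5x top picture): the light cylinder with brass end at (302,262), orange ones at (322,355) and (248,420), and a black one at (300,168). Only (302,262) is light wood with a ferrule on its far end and lies beside the V-block (383,257), to its left. I'll confirm it in an enlarged crop.

```bash
python3 - <<'E'
from h import *;import pickle
a,b=pickle.load(open("f0.pkl","rb"));save(a,"crop0",(185,120,295,205),7)
E
```

```text
(no output)
```

View pics/crop0.png

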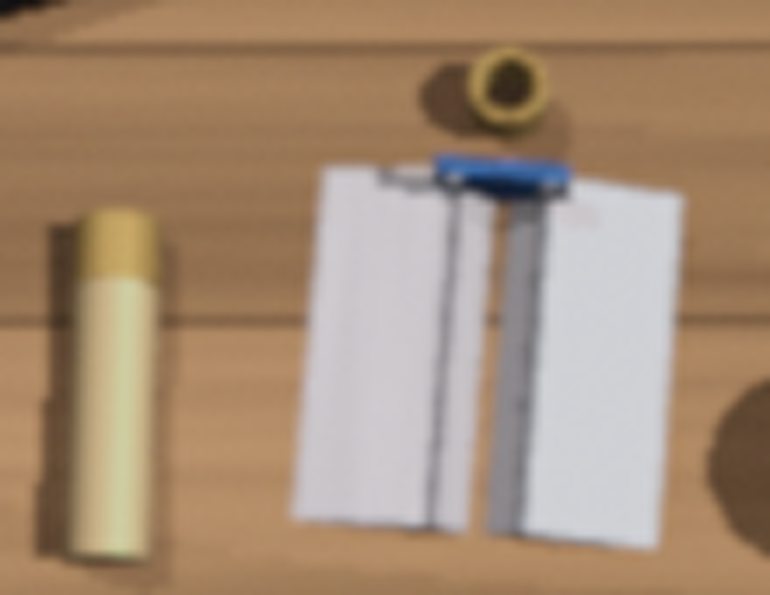

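The crop confirms it: light wood body with the brass end away from the robot, corners in the crop about (85,207), (160,210), (150,560), (70,555). V-block corners are (321,167), (685,192), (658,550), (291,520).

```bash
python3 - <<'E'
from h import *;import pickle
a,b=pickle.load(open("f0.pkl","rb"))
P=lambda u,v,z:ray(a,185+u/7-.5+.07,120+v/7-.5+.07,z)
fl,fr,nr,nl=[P(*c,0) for c in((321,167),(685,192),(658,550),(291,520))]
print(fl,fr,nr,nl,"len",np.linalg.norm(fl-nl),np.linalg.norm(fr-nr),"wid",np.linalg.norm(fl-fr),np.linalg.norm(nl-nr))
yaw=np.arctan2(*(fl+fr-nl-nr)[1::-1]);e=np.array([np.cos(yaw),np.sin(yaw),0]);n=np.array([-e[1],e[0],0])
O=(fl+fr+nl+nr)/4-5*e;print("vblock",O.round(1),yaw)
B=[P(*c,18) for c in((85,207),(160,210),(150,560),(70,555))];print(B)
C=sum(B)/4;by=np.arctan2(*((B[0]+B[1]-B[2]-B[3])[1::-1]));print("blank",C,by,"len",np.linalg.norm(B[0]+B[1]-B[2]-B[3])/2,"w",np.linalg.norm(B[0]-B[1]),"rel",(C-O)@e,(C-O)@n,by-yaw)
# scene check
for p in (O+75*e+[0,0,45],O-75*e+80*n,O+85*e+80*n,C+[0,0,18]): print("scene",proj(b,p)*1.5, "top",proj(a,p)*1.5)
E
```

```text
[708.2  99.6   0. ] [695.8 -64.    0. ] [533.2 -49.5   0. ] [547.3 112.1   0. ] len 161.38481960828915 163.24524495371978 wid 164.06925367051562 162.2139636406188
vblock [616.1  25.    0. ] -0.08326914183913788
[array([685.2, 203. ,  18. ]), array([683.7, 169.8,  18. ]), array([527.1, 172.1,  18. ]), array([529.4, 206.8,  18. ])]
blank [606.35  187.925  18.   ] -0.01952376734764497 len 156.22977469099806 w 33.23386826717587 rel -23.312186776466643 161.58004619981537 0.06374537449149291
scene [356.1  319.95] top [384.45 217.05]
scene [437.25 309.3 ] top [339.75 290.4 ]
scene [391.2 358.5] top [346.65 215.4 ]
scene [463.05 324.6 ] top [300.75 259.2 ]
```

```bash
cat >> h.py <<'E'
O=np.array([616.1,25,0]);yaw=-.0833;e=np.array([np.cos(yaw),np.sin(yaw),0]);n=np.array([-e[1],e[0],0])
def goal(x,y,z):  # TCP goal in vblock frame -> shift in tool units and turn about tool z
    s=manip.observe();M=R.from_rotvec(s["ee_rot"]).as_matrix();t=O+x*e+y*n+[0,0,z]
    d=M.T@(t-s["tool_pos"])/150
    Rg=np.column_stack([np.cross(e,[0,0,-1]),e,[0,0,-1]])
    return t.round(1),d.round(3),(np.degrees(R.from_matrix(M.T@Rg).as_rotvec())/30).round(3)
def where():
    s=manip.observe();r=s["tool_pos"]-O;return s["time"],(r@e).round(1),(r@n).round(1),r[2].round(1),s["wrist_force"].round(1),round(s["opening"],2)
E
python3 - <<'E'
from h import *;import pickle
a,b=pickle.load(open("f0.pkl","rb"))
for z in(110,130,140):print(z,ray(a,224/1.5,200/1.5,z),ray(b,528/1.5,346/1.5,z))
print(goal(-25.6,208,230))
E
```

```text
110 [707.9 328.5 110. ] [687.8 323.8 110. ]
130 [701.6 323.5 130. ] [709.6 328.4 130. ]
140 [698.4 321.  140. ] [720.5 330.7 140. ]
(array([607.9, 234.4, 230. ]), array([ 4.340e+00, -4.501e+00,  4.000e-03]), array([-3.000e-03, -1.000e-03, -2.213e+00]))
```

```bash

python3 -m crank '[{"translation":[0.25,-0.25,0],"dr":[0,0,0],"fingers":0},{"translation":[0.5,-0.5,0],"dr":[0,0,0],"fingers":0},{"translation":[0.75,-0.75,0],"dr":[0,0,0],"fingers":0},{"translation":[1,-1,0],"dr":[0,0,0],"fingers":0}]'
python3 -m crank '[{"translation":[0.25,-0.25,0],"dr":[0,0,0],"fingers":0},{"translation":[0.5,-0.5,0],"dr":[0,0,0],"fingers":0},{"translation":[0.75,-0.75,0],"dr":[0,0,0],"fingers":0},{"translation":[1,-1,0],"dr":[0,0,0],"fingers":0}]'
python3 -c "
from h import *
print(where(),goal(-25.6,208,230),manip.observe()['joint_pos'])"
```

```text
time: 0.6
tool_pos: [303.9, -423.0, 230.3]
ee_rot: [-3.099, -0.514, 0.0]
wrist_force: [0.7, 0.4, -0.3]
opening: 1.0
finger_force: 0.0
time: 1.1
tool_pos: [397.3, -232.7, 230.4]
ee_rot: [3.099, 0.514, -0.0]
wrist_force: [-0.1, -1.8, 0.1]
opening: 1.0
finger_force: 0.0
(1.1, np.float64(-196.6), np.float64(-275.0), np.float64(230.4), array([-0.1, -1.8,  0.1]), 1.0) (array([607.9, 234.4, 230. ]), array([ 2.334e+00, -2.494e+00,  2.000e-03]), array([-0.   ,  0.   , -2.213])) [ 0.73691979 -0.03930503 -0.29355007  1.88994549 -0.01165742  1.28938391
 -0.79534993]
```

```bash

python3 -m crank '[{"translation":[0.25,-0.25,0],"dr":[0,0,-0.25],"fingers":0},{"translation":[0.5,-0.5,0],"dr":[0,0,-0.5],"fingers":0},{"translation":[0.75,-0.75,0],"dr":[0,0,-0.75],"fingers":0},{"translation":[1,-1,0],"dr":[0,0,-1],"fingers":0},{"translation":[1,-1,0],"dr":[0,0,-1],"fingers":0}]'
python3 -c "
from h import *
print(where(),goal(-25.6,208,230),manip.observe()['joint_pos'])"
```

```text
time: 1.72
tool_pos: [491.4, -39.5, 230.4]
ee_rot: [-2.854, -1.31, -0.001]
wrist_force: [-0.8, -0.2, 0.2]
opening: 0.994
finger_force: 0.0
(1.725, np.float64(-118.9), np.float64(-74.7), np.float64(230.4), array([-0.8, -0.2,  0.2]), 0.99) (array([607.9, 234.4, 230. ]), array([ 1.891, -0.602,  0.006]), array([-1.000e-03, -3.000e-03, -1.197e+00])) [ 0.50485845  0.04315662 -0.52309822  1.81334451  0.02068028  1.29079772
 -0.73368989]
```

```bash

python3 -m crank '[{"translation":[0.25,-0.08,0],"dr":[0,0,-0.25],"fingers":0},{"translation":[0.5,-0.16,0],"dr":[0,0,-0.5],"fingers":0},{"translation":[0.75,-0.24,0],"dr":[0,0,-0.75],"fingers":0},{"translation":[1,-0.32,0],"dr":[0,0,-1],"fingers":0},{"translation":[1,-0.32,0],"dr":[0,0,-1],"fingers":0}]'
python3 -c "
from h import *
print(where(),goal(-25.6,208,230),manip.observe()['joint_pos'])"
```

```text
time: 2.35
tool_pos: [553.0, 102.9, 230.0]
ee_rot: [-2.421, -1.999, -0.0]
wrist_force: [-0.3, -0.5, 0.1]
opening: 1.0
finger_force: 0.0
(2.35, np.float64(-69.4), np.float64(72.4), np.float64(230.0), array([-0.3, -0.5,  0.1]), 1.0) (array([607.9, 234.4, 230. ]), array([0.93 , 0.193, 0.001]), array([-0.002, -0.003, -0.205])) [ 0.31941723  0.21807971 -0.66815702  1.65382974  0.13705785  1.31832085
 -0.56225389]
```

```bash

python3 -m crank '[{"translation":[0.31,0.06,0],"dr":[0,0,-0.1],"fingers":0},{"translation":[0.62,0.13,0],"dr":[0,0,-0.2],"fingers":0},{"translation":[0.93,0.19,0],"dr":[0,0,-0.2],"fingers":0},{"translation":[0.93,0.19,0],"dr":[0,0,-0.2],"fingers":0}]'
python3 - <<'E'
from h import *
print(where(),goal(-25.6,208,20))
a=grab_frame("top");b=grab_frame("scene");save(b,"scene1",None,1.5)
E
```

```text
time: 2.85
tool_pos: [607.6, 234.2, 229.5]
ee_rot: [-2.316, -2.12, 0.001]
wrist_force: [0.0, -0.2, 0.0]
opening: 0.998
finger_force: 0.0
(2.85, np.float64(-25.8), np.float64(207.8), np.float64(229.5), array([ 0. , -0.2,  0. ]), 1.0) (array([607.9, 234.4,  20. ]), array([-0.   ,  0.004,  1.397]), array([-0.004, -0.002, -0.01 ]))
```

View pics/scene1.png

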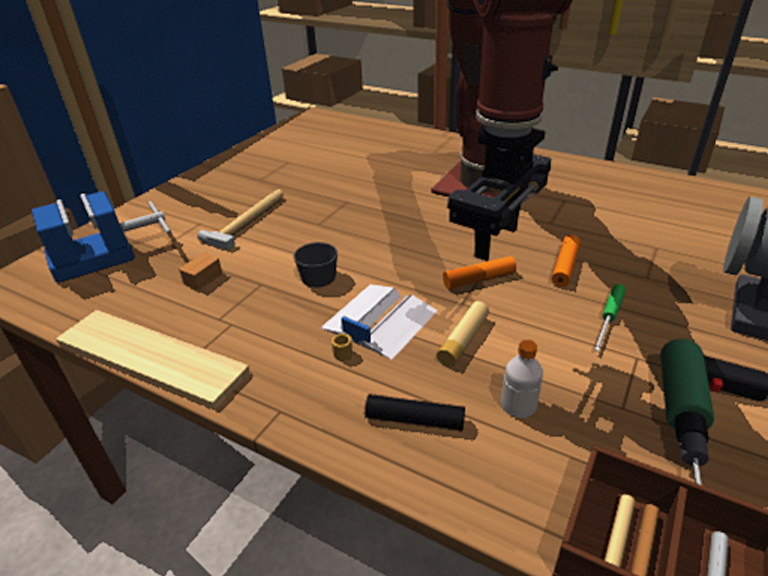

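The gripper at (500,190) is over the free bench left of the blank (465,333). The bottle at (521,380) is clear of its path, so I'm descending.

```bash

python3 -m crank '[{"translation":[0,0,0.33],"dr":[0,0,0],"fingers":0},{"translation":[0,0,0.66],"dr":[0,0,0],"fingers":0},{"translation":[0,0,1],"dr":[0,0,0],"fingers":0}]'
python3 -m crank '[{"translation":[0,0,0.2],"dr":[0,0,0],"fingers":0},{"translation":[0,0,0.4],"dr":[0,0,0],"fingers":0},{"translation":[0,0,0.4],"dr":[0,0,0],"fingers":0}]'
python3 - <<'E'
from h import *
print(where(),goal(-25.6,190,20))
a=grab_frame("top");save(a,"top1",(185,100,295,215),6)
E
```

```text
time: 3.32
tool_pos: [608.6, 228.6, 79.5]
ee_rot: [2.322, 2.113, -0.0]
wrist_force: [0.4, -0.2, -0.6]
opening: 1.004
finger_force: 0.0
time: 3.7
tool_pos: [606.8, 228.4, 18.5]
ee_rot: [-2.322, -2.115, 0.008]
wrist_force: [-0.7, -0.1, 0.9]
opening: 0.997
finger_force: 0.0
(3.7, np.float64(-26.2), np.float64(202.0), np.float64(18.5), array([-0.7, -0.1,  0.9]), 1.0) (array([606.4, 216.5,  20. ]), array([-0.08 ,  0.004, -0.01 ]), array([-0.007,  0.006, -0.019]))
```

View pics/top1.png

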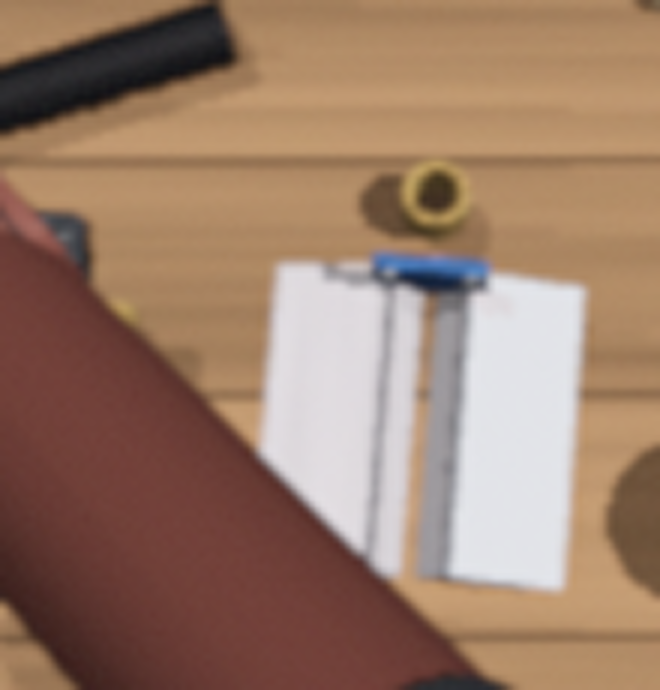

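The arm hides the blank at lower left; the V-block and the loose ferrule at (435,195) are untouched. I start the slow push now.

```bash

python3 -m crank '[{"translation":[-0.05,0,0],"dr":[0,0,-0.02],"fingers":0},{"translation":[-0.1,0,0],"dr":[0,0,-0.02],"fingers":0},{"translation":[-0.15,0,-0.01],"dr":[0,0,-0.02],"fingers":0},{"translation":[-0.2,0,-0.01],"dr":[0,0,-0.02],"fingers":0},{"translation":[-0.25,0,-0.01],"dr":[0,0,-0.02],"fingers":0},{"translation":[-0.3,0,-0.01],"dr":[0,0,-0.02],"fingers":0},{"translation":[-0.35,0,-0.01],"dr":[0,0,-0.02],"fingers":0},{"translation":[-0.39,0,-0.01],"dr":[0,0,-0.02],"fingers":0},{"translation":[-0.42,0,-0.01],"dr":[0,0,-0.02],"fingers":0},{"translation":[-0.44,0,-0.01],"dr":[0,0,-0.02],"fingers":0}]'
python3 - <<'E'
from h import *
print(where(),goal(-25.6,100,20))
a=grab_frame("scene");save(a,"s2",(200,170,350,270),5)
E
```

```text
time: 5.0
tool_pos: [602.1, 165.9, 22.1]
ee_rot: [-2.308, -2.131, -0.0]
wrist_force: [-0.8, 0.8, 0.5]
opening: 0.998
finger_force: 0.1
(5.0, np.float64(-25.7), np.float64(139.3), np.float64(22.1), array([-0.8,  0.8,  0.5]), 1.0) (array([598.9, 126.8,  20. ]), array([-0.262, -0.   ,  0.014]), array([ 0.   , -0.   ,  0.007]))
```

View pics/s2.png

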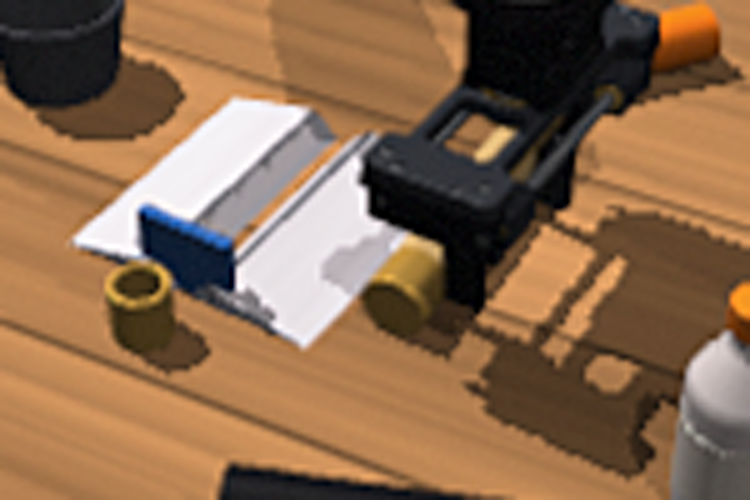

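The blank's brass end at crop (400,305) is against the finger at (465,270) and about to reach the ramp; nothing else has moved. I continue up the ramp, raising the tips.

```bash

python3 -m crank '[{"translation":[-0.03,0,0],"dr":[0,0,0],"fingers":0},{"translation":[-0.07,0,0],"dr":[0,0,0],"fingers":0},{"translation":[-0.12,0,0],"dr":[0,0,0],"fingers":0},{"translation":[-0.17,0,0],"dr":[0,0,0],"fingers":0},{"translation":[-0.22,0,0],"dr":[0,0,0],"fingers":0},{"translation":[-0.27,0,-0.01],"dr":[0,0,0],"fingers":0},{"translation":[-0.32,0,-0.02],"dr":[0,0,0],"fingers":0},{"translation":[-0.37,0,-0.03],"dr":[0,0,0],"fingers":0},{"translation":[-0.42,0,-0.045],"dr":[0,0,0],"fingers":0},{"translation":[-0.46,0,-0.06],"dr":[0,0,0],"fingers":0},{"translation":[-0.5,0,-0.06],"dr":[0,0,0],"fingers":0},{"translation":[-0.54,0,-0.06],"dr":[0,0,0],"fingers":0},{"translation":[-0.57,0,-0.06],"dr":[0,0,0],"fingers":0},{"translation":[-0.6,0,-0.06],"dr":[0,0,0],"fingers":0},{"translation":[-0.62,0,-0.06],"dr":[0,0,0],"fingers":0},{"translation":[-0.64,0,-0.06],"dr":[0,0,0],"fingers":0},{"translation":[-0.66,0,-0.06],"dr":[0,0,0],"fingers":0},{"translation":[-0.68,0,-0.06],"dr":[0,0,0],"fingers":0}]'
python3 - <<'E'
from h import *
print(where(),goal(-25.6,40,30))
a=grab_frame("scene");save(a,"s3",(200,170,350,270),5)
E
```

```text
time: 7.3
tool_pos: [593.9, 64.3, 31.1]
ee_rot: [-2.308, -2.131, 0.0]
wrist_force: [0.3, -0.1, -0.3]
opening: 1.0
finger_force: 0.0
(7.3, np.float64(-25.3), np.float64(37.3), np.float64(31.1), array([ 0.3, -0.1, -0.3]), 1.0) (array([593.9,  67. ,  30. ]), array([ 0.018, -0.002,  0.007]), array([-0.   ,  0.   ,  0.007]))
```

View pics/s3.png

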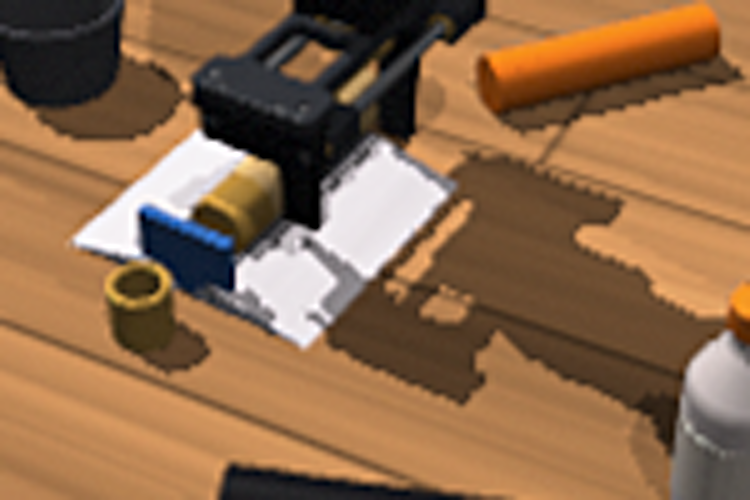

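The blank is behind the stop at (240,205) and looks dropped into the groove, with no force on the finger. I back off, raise, go to the near side and close the fingers.

```bash

python3 -m crank '[{"translation":[0.05,0,0],"dr":[0,0,0],"fingers":0},{"translation":[0.1,0,0],"dr":[0,0,0],"fingers":0},{"translation":[0.1,0,-0.3],"dr":[0,0,0],"fingers":0},{"translation":[0.1,0,-0.6],"dr":[0,0,0],"fingers":0},{"translation":[0,-0.3,-0.6],"dr":[0,0,0],"fingers":1},{"translation":[-0.12,-0.6,-0.6],"dr":[0,0,0],"fingers":1},{"translation":[-0.25,-0.85,-0.6],"dr":[0,0,0],"fingers":1},{"translation":[-0.25,-0.85,-0.6],"dr":[0,0,0],"fingers":1},{"translation":[-0.25,-0.85,-0.6],"dr":[0,0,0],"fingers":1}]'
python3 - <<'E'
from h import *
print(where(),goal(-145,0,25))
a=grab_frame("top");b=grab_frame("scene");A=cv2.resize(a["pixels"][120:220,205:305],(500,500),interpolation=2)
B=cv2.resize(b["pixels"][180:260,205:305],(500,400),interpolation=2);B=cv2.copyMakeBorder(B,0,100,0,0,0)
im=np.hstack([A,B])[:,:,::-1];cv2.imwrite("pics/c4.png",cv2.resize(im,(800,400)))
E
```

```text
time: 8.48
tool_pos: [464.6, 37.8, 121.6]
ee_rot: [2.307, 2.131, 0.002]
wrist_force: [0.0, 0.0, 1.0]
opening: 0.515
finger_force: 0.0
(8.475, np.float64(-152.0), np.float64(0.2), np.float64(121.6), array([0., 0., 1.]), 0.52) (array([471.6,  37.1,  25. ]), array([-0.001,  0.046,  0.644]), array([ 0.003, -0.   ,  0.008]))
```

View pics/c4.png

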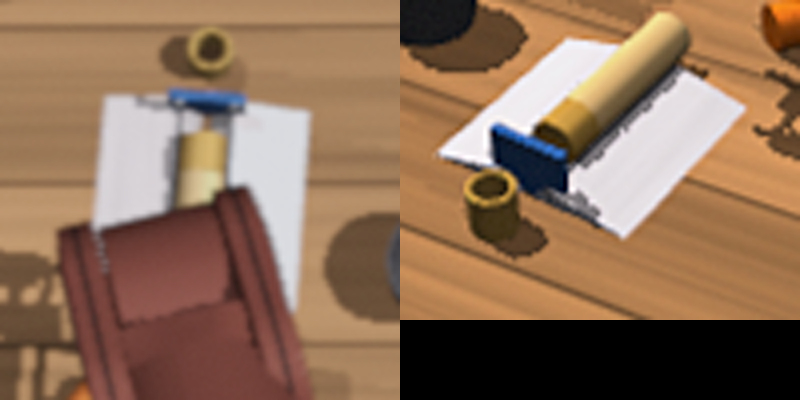

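The blank lies in the groove with its brass end at (202,135) in the left view, about 25–30 mm short of the blue stop at (205,98). I finish closing the fingers, descend, then push the near end slowly.

```bash

python3 -m crank '[{"translation":[0,0,0],"dr":[0,0,0],"fingers":1},{"translation":[0,0,0],"dr":[0,0,0],"fingers":1},{"translation":[0,0,0.2],"dr":[0,0,0],"fingers":1},{"translation":[0,0,0.4],"dr":[0,0,0],"fingers":1},{"translation":[0,0,0.55],"dr":[0,0,0],"fingers":1},{"translation":[0,0,0.64],"dr":[0,0,0],"fingers":1},{"translation":[0,0,0.64],"dr":[0,0,0],"fingers":1}]'
python3 - <<'E'
from h import *
print(where(),goal(-100,0,25))
E
```

```text
time: 9.45
tool_pos: [463.5, 37.4, 24.5]
ee_rot: [-2.307, -2.131, 0.001]
wrist_force: [0.4, -0.1, -0.0]
opening: 0.004
finger_force: 0.0
(9.45, np.float64(-153.2), np.float64(-0.3), np.float64(24.5), array([ 0.4, -0.1, -0. ]), 0.0) (array([516.4,  33.3,  25. ]), array([ 0.001,  0.354, -0.004]), array([-0.003, -0.001,  0.008]))
```

```bash

python3 -m crank '[{"translation":[0,0.04,0],"dr":[0,0,0],"fingers":1},{"translation":[0,0.08,0],"dr":[0,0,0],"fingers":1},{"translation":[0,0.12,0],"dr":[0,0,0],"fingers":1},{"translation":[0,0.15,0],"dr":[0,0,0],"fingers":1},{"translation":[0,0.17,0],"dr":[0,0,0],"fingers":1},{"translation":[0,0.19,0],"dr":[0,0,0],"fingers":1},{"translation":[0,0.205,0],"dr":[0,0,0],"fingers":1},{"translation":[0,0.22,0],"dr":[0,0,0],"fingers":1},{"translation":[0,0.235,0],"dr":[0,0,0],"fingers":1},{"translation":[0,0.25,0],"dr":[0,0,0],"fingers":1},{"translation":[0,0.265,0],"dr":[0,0,0],"fingers":1},{"translation":[0,0.28,0],"dr":[0,0,0],"fingers":1},{"translation":[0,0.295,0],"dr":[0,0,0],"fingers":1},{"translation":[0,0.31,0],"dr":[0,0,0],"fingers":1},{"translation":[0,0.325,0],"dr":[0,0,0],"fingers":1},{"translation":[0,0.34,0],"dr":[0,0,0],"fingers":1},{"translation":[0,0.355,0],"dr":[0,0,0],"fingers":1},{"translation":[0,0.365,0],"dr":[0,0,0],"fingers":1},{"translation":[0,0.375,0],"dr":[0,0,0],"fingers":1}]'
python3 - <<'E'
from h import *
print(where())
b=grab_frame("scene");save(b,"s5",(205,165,315,250),7)
E
```

```text
time: 11.82
tool_pos: [520.0, 32.7, 25.0]
ee_rot: [-2.308, -2.131, 0.0]
wrist_force: [-1.6, -0.9, 0.6]
opening: 0.008
finger_force: 0.6
(11.825, np.float64(-96.4), np.float64(-0.3), np.float64(25.0), array([-1.6, -0.9,  0.6]), 0.01)
```

View pics/s5.png

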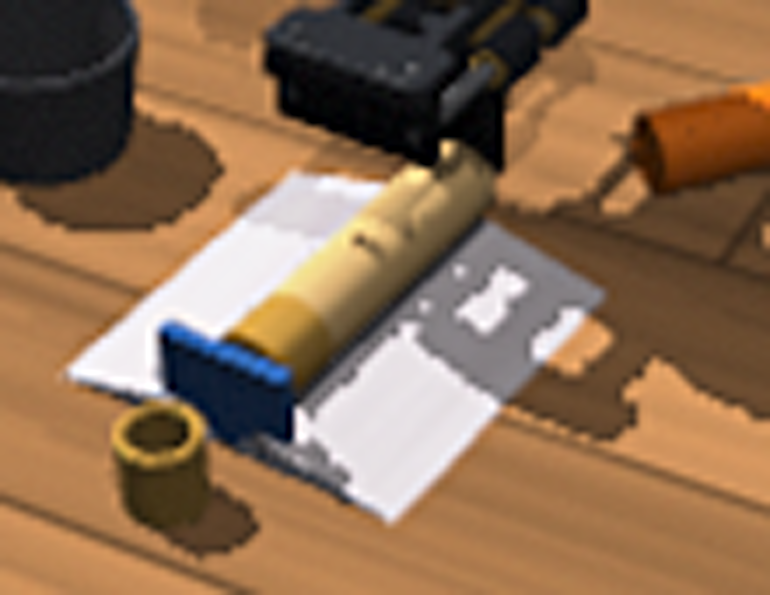

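The blank slides with the finger on its near end at (470,160), and its brass end at (275,345) nears the stop. I continue in small steps, watching the force.

```bash

python3 -m crank '[{"translation":[0,0.007,0],"dr":[0,0,0],"fingers":1},{"translation":[0,0.014,0],"dr":[0,0,0],"fingers":1},{"translation":[0,0.02,0],"dr":[0,0,0],"fingers":1},{"translation":[0,0.02,0],"dr":[0,0,0],"fingers":1}]'
python3 -m crank '[{"translation":[0,0.005,0],"dr":[0,0,0],"fingers":1},{"translation":[0,0.01,0],"dr":[0,0,0],"fingers":1},{"translation":[0,0.01,0],"dr":[0,0,0],"fingers":1}]'
python3 -c "
from h import *
print(where())"
```

```text
time: 12.38
tool_pos: [523.1, 32.6, 25.1]
ee_rot: [2.308, 2.131, 0.0]
wrist_force: [-0.2, -0.3, -0.3]
opening: 0.002
finger_force: 0.3
time: 12.75
tool_pos: [524.6, 32.4, 25.1]
ee_rot: [-2.308, -2.131, -0.0]
wrist_force: [-0.0, -0.0, -0.2]
opening: 0.007
finger_force: 0.3
(12.75, np.float64(-91.8), np.float64(-0.2), np.float64(25.1), array([-0. , -0. , -0.2]), 0.01)
```

```bash

python3 -m crank '[{"translation":[0,0.005,0],"dr":[0,0,0],"fingers":1},{"translation":[0,0.01,0],"dr":[0,0,0],"fingers":1}]'
python3 -m crank '[{"translation":[0,0.005,0],"dr":[0,0,0],"fingers":1},{"translation":[0,0.01,0],"dr":[0,0,0],"fingers":1}]'
python3 -c "
from h import *
print(where())"
```

```text
time: 13.0
tool_pos: [526.0, 32.3, 25.1]
ee_rot: [-2.308, -2.131, -0.0]
wrist_force: [-0.5, 0.6, -0.3]
opening: 0.002
finger_force: 0.5
time: 13.25
tool_pos: [527.5, 32.2, 25.0]
ee_rot: [-2.308, -2.131, 0.0]
wrist_force: [-0.6, -0.7, 0.4]
opening: 0.004
finger_force: 0.5
(13.25, np.float64(-88.9), np.float64(-0.2), np.float64(25.0), array([-0.6, -0.7,  0.4]), 0.0)
```

```bash

python3 -m crank '[{"translation":[0,0.005,0],"dr":[0,0,0],"fingers":1},{"translation":[0,0.01,0],"dr":[0,0,0],"fingers":1}]'
python3 -m crank '[{"translation":[0,0.005,0],"dr":[0,0,0],"fingers":1},{"translation":[0,0.01,0],"dr":[0,0,0],"fingers":1}]'
python3 - <<'E'
from h import *
print(where())
b=grab_frame("scene");save(b,"s6",(205,165,315,250),7)
E
```

```text
time: 13.5
tool_pos: [529.0, 32.0, 25.1]
ee_rot: [-2.308, -2.131, -0.0]
wrist_force: [-1.2, 0.4, -0.4]
opening: -0.003
finger_force: 0.5
time: 13.75
tool_pos: [530.5, 32.0, 25.1]
ee_rot: [-2.308, -2.131, 0.0]
wrist_force: [-1.1, -1.1, 0.0]
opening: 0.007
finger_force: 0.5
(13.75, np.float64(-85.9), np.float64(-0.2), np.float64(25.1), array([-1.1, -1.1,  0. ]), 0.01)
```

View pics/s6.png

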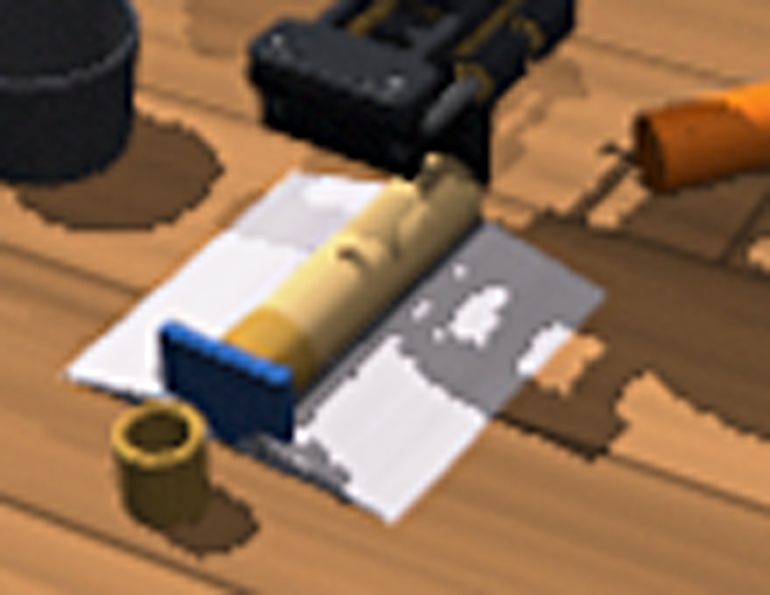

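The brass end at (265,345) is nearly at the stop; contact force is still only about 1 N. I keep going.

```bash

python3 -m crank '[{"translation":[0,0.005,0],"dr":[0,0,0],"fingers":1},{"translation":[0,0.01,0],"dr":[0,0,0],"fingers":1}]'
python3 -m crank '[{"translation":[0,0.005,0],"dr":[0,0,0],"fingers":1},{"translation":[0,0.01,0],"dr":[0,0,0],"fingers":1}]'
python3 -m crank '[{"translation":[0,0.005,0],"dr":[0,0,0],"fingers":1},{"translation":[0,0.01,0],"dr":[0,0,0],"fingers":1}]'
python3 -c "
from h import *
print(where())
b=grab_frame('scene')
for x in(40,45):
  for y,z in((0,39.5),(18,21.5)):print(x,y,(proj(b,O+x*e+y*n+[0,0,z])-[205,165])*7)"
```

```text
time: 14.05
tool_pos: [531.7, 31.8, 25.0]
ee_rot: [-2.308, -2.131, 0.001]
wrist_force: [-3.1, -0.3, 1.4]
opening: 0.006
finger_force: 1.7
time: 14.3
tool_pos: [531.9, 31.8, 24.8]
ee_rot: [-2.306, -2.13, 0.004]
wrist_force: [-10.3, 0.4, 8.1]
opening: 0.008
finger_force: 5.8
time: 14.55
tool_pos: [532.0, 31.8, 24.7]
ee_rot: [-2.305, -2.13, 0.008]
wrist_force: [-16.7, -0.0, 14.6]
opening: 0.006
finger_force: 9.8
(14.55, np.float64(-84.4), np.float64(-0.2), np.float64(24.7), array([-16.7,  -0. ,  14.6]), 0.01)
40 0 [281.4 299.6]
40 18 [321.3 350.7]
45 0 [274.4 306.6]
45 18 [314.3 357.7]
```

The force has risen to 17 N and the tool has stalled: the blank butts against the stop. I back away slowly and rise.

```bash

python3 -m crank '[{"translation":[0,-0.01,0],"dr":[0,0,0],"fingers":1},{"translation":[0,-0.02,0],"dr":[0,0,0],"fingers":1},{"translation":[0,-0.03,0],"dr":[0,0,0],"fingers":1},{"translation":[0,-0.06,0],"dr":[0,0,0],"fingers":1},{"translation":[0,-0.12,0],"dr":[0,0,0],"fingers":1},{"translation":[0,-0.25,0],"dr":[0,0,0],"fingers":1},{"translation":[0,-0.35,-0.3],"dr":[0,0,0],"fingers":1},{"translation":[0,-0.35,-0.6],"dr":[0,0,0],"fingers":1},{"translation":[0,-0.35,-0.9],"dr":[0,0,0],"fingers":1},{"translation":[0,-0.35,-0.9],"dr":[0,0,0],"fingers":1},{"translation":[0,-0.35,-0.9],"dr":[0,0,0],"fingers":1}]'
python3 - <<'E'
from h import *
print(where())
a=grab_frame("top");b=grab_frame("scene");A=cv2.resize(a["pixels"][125:205,215:295],(600,600),interpolation=2)
B=cv2.resize(b["pixels"][130:270,150:400],(800,448),interpolation=2)
A=cv2.resize(A,(300,300));B=cv2.resize(B,(500,280));im=np.zeros((300,800,3),np.uint8);im[:,:300]=A;im[:280,300:]=B
cv2.imwrite("pics/f.png",im[:,:,::-1])
E
```

```text
time: 15.98
tool_pos: [482.1, 35.6, 159.6]
ee_rot: [2.308, 2.131, -0.001]
wrist_force: [0.6, 0.4, -0.3]
opening: 0.006
finger_force: 0.0
(15.975, np.float64(-134.4), np.float64(-0.6), np.float64(159.6), array([ 0.6,  0.4, -0.3]), 0.01)
```

View pics/f.png

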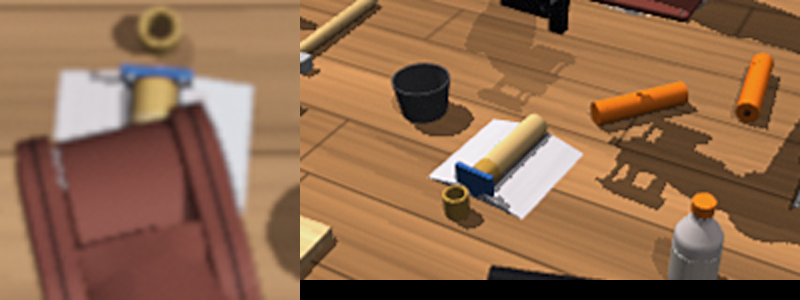

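The blank lies in the groove with its brass end against the blue stop, at (155,80) left and (478,175) right. The hand is clear and the bystanders are in place.

```bash
python3 -c "
from plant import manip
print(manip.hand_in())"
```

```text
the job is handed in; nothing more can be done
None
```

The job is handed in at about 16 s: the blank was rolled up the ramp into the V-block groove and pushed until it butted against the blue stop, the hand is clear, and the last pictures showed nothing else moved.

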